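# Feel the gap of the plate stand with the tapered gauge

### The arm

A 6-joint arm with a two-finger parallel gripper is mounted at the origin on a cart in front of the work surface, level with it; the furniture and walls round the work are solid. World frame = base frame: x ahead of the robot, y to its left, z up, the work surface at z = 0. Lengths are in m, angles in rad, forces in N, time in s.
With the tool pointing down it reaches from about 0.375 to 0.975 m from the base axis. Payload 3.8 kg.
Tool frame: the origin (TCP) lies on the mounting face of the last link; the fingertips stand 173 mm ahead of it and the grasp point (between the pads) lies 155 mm ahead of it; z points along the fingers, y is the line along which they close (so a half turn about z gives the same grasp; the last joint's range is limited). The gripper opens to 85 mm and grips with 20 to 120 N. Pads are 22 mm wide; open, the fingers measure 114 mm over their backs; the gripper's body (76 mm by 85 mm) begins 54 mm behind the grasp point. The pads swing forward as they close: fully open they stand 13 mm farther back than shut.
Start: joints at [-1.167, 0.264, 1.604, -0, 1.274, -0.037], TCP at [0.288, -0.61, 0.405] pointing down, gripper open.
Joint ranges: [-2.63, 2.63], [-0.94, 2.18], [0.31, 2.57], [-1.31, 4.45], [0, 2.66], [-2.55, 2.55]. Speed limits (rad/s): [2.57, 2.57, 3.14, 3.14, 3.14, 3.14].

### API

Orientations are given as a rotation vector (axis times angle).
In Python, from workcell import bot gives the robot as it stands.
- The arm moves only by the tool drive_tool, never from a script. Its argument "increments" is a list of rows, each an object with "delta_pos": the shift along the tool's x, y, z in mm, a list of three; "turn": the turn about the tool's z in rad; "jaw": the opening, from -1 (shut) to 1 (fully open). A call has 1 to 8 rows; each row shifts and turns the commanded pose from where the row before left it, along the tool's axes as they then stand; what a row does not reach is not made up. A row lasts 1/12 s, in which the tool goes at most 41.7 mm and 7.16 degrees, less where a joint would pass 70% of its speed; a pose out of reach is approached as far as the arm can. A call is refused whole if a number of a shift passes 41.7 or a number of a turn 0.125, either way. A call with a gripper value outside its range is refused whole. The fingers move at their own pace and stop on an object; "grip_force" is the grip in N (left out, the last holds). Time passes only in rows, so rows that do not move let the fingers close. It gives the time, the measured TCP pose, the force, the opening and the grip force at its end, in the units of the state.
- bot.read_state(): the state, without advancing time (a new reading comes with each control period).
- bot.read_camera(name): name is "side" or "top"; returns a dict with "pixels" (384x512x3 uint8, red, green, blue), "fovy" (degrees; the focal length in pixels is half the picture's height over the tangent of half this angle, whatever the lens; pixels are square), "cx", "cy" (the principal point, pixels), "k1" (the pictures are not rectified: a ray, as slopes to the right and down, at radius r is drawn at 1 + k1 r^2 times it, then the intrinsics apply), "camera_from_world" (4x4, takes a point from world to camera coordinates). Camera axes: x right, y down, z forward; pixel columns grow to the right and rows downward; lengths in m; the calibration is good to about 2 mm. A picture is of the moment at which its call begins. There is no depth.
- bot.finish_job(): hands the job in; it is judged then, once.
The state is a dict: "time": time; "q": joint angles; "joint_vel": joint speeds; "joint_torque": joint torques, N m; "tool_pos": TCP position; "tcp_rot": TCP orientation; "wrist_force": force on the tool from outside, world axes, zero at the start; "torque": the same for the moment, N m; "width": opening from 0.0 (shut) to 1.0 (fully open); "grip_force": force on a finger pad.
Only numpy, scipy, OpenCV 4.12 (cv2) and the standard library are available. Lean on these libraries where they do the work, as an engineer would, in place of code of your own. Each camera call takes 0.05 s, during which the arm holds its last target. There are 200 camera calls.

### The job

Pull the drawer of the small grey cabinet open by its handle, take out the tapered gap gauge (the black handle with the wedge-shaped steel blade) and slide its blade, flat on the lower plate and straight in from the front, between the two plates of the plate stand until it drags snugly: the sprung upper plate bears on it and has just begun to lift, by a millimetre or so. Do not force it further in, and leave the other things on the bench where they are. Finish while holding the gauge still at that depth by its handle: do not let go of it.

Things in the scene. Friction and masses are not known exactly. Their poses are not given: they have to be found in the camera images.
- cabinet: low grey sheet-steel instrument cabinet standing on the right of the bench, fixed, 180 x 130 x 62 mm (x, y, z), with one drawer. Origin on the bench under its centre; its front and the drawer look along its own -x (towards the robot, turned by its yaw of up to 0.1 rad).
- gauge_drawer (a joint): how far the drawer is pulled out, along the cabinet's -x: 0 shut, 0.15 m at its stop; friction about 1.5 N, stays where left. Tray inside 144 x 106 mm, floor 12 mm above the bench, walls 24 mm high; pulled out less than about 125 mm, the cabinet's top may still cover the tip of the gauge.
- drawer_handle (a point): middle of the drawer's bar handle: a level steel bar 11 mm thick and 65 mm long along the cabinet's y, 37 mm above the bench, its centre line 35 mm in front of the drawer's face, fixed to the face at its two ends, free behind and below. Moves with the drawer.
- gauge_grip (a point): middle of the handle of the tapered gap gauge (loose, about 0.12 kg), lying flat in the drawer. The handle is a black block 45 mm long (x), 14 wide (y), 26 high (z); this point is half-way up, 13 mm above the gauge's flat underside. Gauge's +x runs from handle to blade tip; in the drawer the blade points to the back of the cabinet within about 0.15 rad.
- gauge_tip (a point): tip of the gauge's steel blade, 97.5 mm ahead (+x) of the handle's middle, 1 mm above the flat underside. Blade 75 mm long, 20 mm wide, a plain wedge: underside flat and level with the handle's underside, 2.0 mm thick at the tip, growing evenly to 7.6 mm at the handle (0.075 mm per mm).
- stand: plate stand, fixed, left of the cabinet: steel lower plate, 64 mm wide, top face 30 mm above the bench; sprung upper plate over it on a bridge and rear post (86 mm high, 76 mm behind the upper plate's front edge). Origin on the bench under that front edge; +x (yaw to 0.18 rad) runs into the gap, whose mouth looks to -x. Lower plate juts 24 mm farther to the front, as a sill.
- plate_edge (a point): middle of the lower front edge of the upper plate (56 mm wide, 50 mm deep, 10 mm thick). The gap between the plates below this point differs from start to start, 3.5 to 5.2 mm, and is too small a difference to be read: it must be felt. Moves with the upper plate.
- top_plate (a joint): how far the upper plate is lifted against its springs, m: 0 at rest, stop at 0.008. It starts to lift under about 3.5 N and takes 2.5 N more per mm; each mm of lift is 13 mm of blade pushed in. Friction of blade on plates about 0.6, so the blade drags with about 5 N when it starts to nip.
- bearing_cap_0: dark arched bearing cap, 18 x 54 x 21 mm, standing between the drawer and the front of the plate stand. Bystander; origin under its centre.
- marker: white paint marker, 18 x 131 x 18 mm, lying at the right edge of the bench. Bystander; origin under its centre.
- tappet_0: bucket tappet (short steel cylinder), diameter 31 mm, 25 mm high, standing behind the plate stand. Bystander; origin under its centre.
- tappet_1: a like tappet, also behind the plate stand. Bystander; origin under its centre.
- tappet_2: a like tappet, standing on the rear of the cabinet's top. Bystander; origin under its centre.
- paste_tin: round tin, diameter 57 mm, 37 mm high, behind the plate stand. Bystander; origin under its centre.
- feeler: ordinary folded feeler gauge, 16 x 95 x 12 mm, lying behind the engine head; not the tool for this job. Bystander; origin under its centre.

How it is judged:
On the way, in this order (a step that is already met when the one before it is completed fails the run):
1. the drawer is pulled open, at least 100 mm (value of joint gauge_drawer above 0.1 m), for 0.1 s.
2. the gauge is lifted out of the drawer in the fingers (height (world z) of gauge_grip above 0.07 m and contact force between the fingers and gauge above 3 N and contact force between gauge and gauge_drawer below 0.05 N), for 0.1 s.
At the end, for the whole second after the job is handed in: Gauge held still in the fingers (over 3 N), blade flat between the plates, tip over 12 mm behind the upper plate's front edge, within 20 mm of the stand's middle line and 0.2 rad of straight; upper plate presses on it with over 2 N but is lifted less than 2.2 mm (x of gauge_tip in the frame of stand above 0.012 m and y of gauge_tip in the frame of stand between -0.02 and 0.02 m and z of gauge_tip in the frame of stand between 0.028 and 0.0345 m and angle between the x axis of gauge_tip and the x axis of stand, either way round below 0.2 rad and contact force between gauge and top_plate above 2 N and value of joint top_plate below 0.0022 m and contact force between the fingers and gauge above 3 N and linear speed of gauge below 0.01 m/s); the arm keeps its last pose, push and grip.
It fails at once if the gauge is forced in: the upper plate is lifted more than 3.5 mm (value of joint top_plate above 0.0035 m).
It fails at once if a bystander is moved more than 30 mm (distance of any of bearing_cap_0, marker, tappet_0, tappet_1, tappet_2, paste_tin, feeler from where it was at the start of the episode above 0.03 m).
It also fails if it takes over 61 s, if anything falls off the work surface, if the arm or the gripper's body presses on something with over 40 N, if the wrist force passes 120 N, or if a joint passes its speed limit or range.

## Working session

There is one attempt and no reset: what is moved stays moved. The work goes in short steps, Python scripts to look and compute and a tool call to move; the robot and the scene stay as the last step left them, time stands still between calls to the robot, and variables do not carry over. Pictures are saved under pics/ and viewed, at most 12 in all, crops included, and the job is handed in when it is done.

Besides the shell and the picture viewer there is one more tool, called after "Call:" as name(argument=value, ...) on one line, values as JSON. drive_tool: Moves the arm, as the interface text tells. Its arguments: {"type":"object","properties":{"increments":{"type":"array"},"grip_force":{"type":"number"}},"required":["increments"]}

```bash
mkdir -p pics
cat > h.py <<'E'
import numpy as np, cv2
from workcell import bot
from scipy.spatial.transform import Rotation as R
def K(c):
    f=192/np.tan(np.radians(c["fovy"])/2); return np.array([[f,0,c["cx"]],[0,f,c["cy"]],[0,0,1.]])
def ray(c,u,v):
    p=cv2.undistortPointsIter if 0 else None
    k=K(c); d=np.array([(u-k[0,2])/k[0,0],(v-k[1,2])/k[1,1]]); s=d.copy()
    for _ in range(20): s=d/(1+c["k1"]*(s@s))
    T=np.array(c["camera_from_world"]); Rm=T[:3,:3]
    return -Rm.T@T[:3,3], Rm.T@np.array([s[0],s[1],1])
def onz(c,u,v,z):
    o,d=ray(c,u,v); return o+d*(z-o[2])/d[2]
def proj(c,P):
    T=np.array(c["camera_from_world"]); p=T[:3,:3]@np.array(P)+T[:3,3]; s=p[:2]/p[2]; s=s*(1+c["k1"]*(s@s)); k=K(c)
    return k[0,0]*s[0]+k[0,2],k[1,1]*s[1]+k[1,2]
def grab(name,fn=None,crop=None,scale=1):
    c=bot.read_camera(name)
    if fn:
        im=c["pixels"][:,:,::-1]
        if crop: x0,y0,x1,y1=crop; im=im[y0:y1,x0:x1]
        cv2.imwrite("pics/"+fn,cv2.resize(im,None,fx=scale,fy=scale,interpolation=cv2.INTER_CUBIC))
    return c
E
python3 - <<'E'
from h import *
for n in("side","top"):
    c=grab(n,n+"0.png",None,1.5); T=np.array(c["camera_from_world"]); print(n,c["fovy"],c["cx"],c["cy"],c["k1"],-T[:3,:3].T@T[:3,3],T[:3,:3].round(2).tolist())
s=bot.read_state(); print(s, R.from_rotvec(s["tcp_rot"]).as_matrix().round(3))
E
```

```text
side 54.58007186021454 252.6078451320183 193.79691331314473 -0.06771587015109114 [ 0.59214624 -0.57881116  0.80409554] [[1.0, -0.05, -0.01], [-0.05, -0.86, -0.5], [0.02, 0.5, -0.87]]
top 43.81140255121382 259.4129108480689 188.3524400030071 -0.011703822352205046 [ 0.38010465 -0.17871961  1.05268645] [[-0.01, -1.0, -0.01], [-0.98, 0.01, -0.2], [0.2, 0.01, -0.98]]
{'time': 0.1, 'q': array([-1.16692361e+00,  2.64716011e-01,  1.60523406e+00,  2.91546813e-05,
        1.27369753e+00, -3.69338572e-02]), 'joint_vel': array([-0.0004713 , -0.00206631, -0.00305849, -0.00064359, -0.00089256,
       -0.00014142]), 'joint_torque': array([ 9.00281284e-04, -5.16707253e+01, -3.68588841e+01, -6.75085630e-05,
        6.24021210e-03,  1.64065131e-05]), 'tool_pos': array([ 0.28786538, -0.61020693,  0.40346224]), 'tcp_rot': array([-3.06362187e+00, -6.86368998e-01,  5.45510855e-04]), 'wrist_force': array([ 0.16371926, -0.0843022 , -0.89937639]), 'torque': array([-0.00847178, -0.01554371, -0.01974308]), 'grip_force': 0.0, 'width': 0.9987686678045662} [[ 0.904  0.427 -0.001]
 [ 0.427 -0.904  0.002]
 [ 0.    -0.002 -1.   ]]
```

View pics/top0.png

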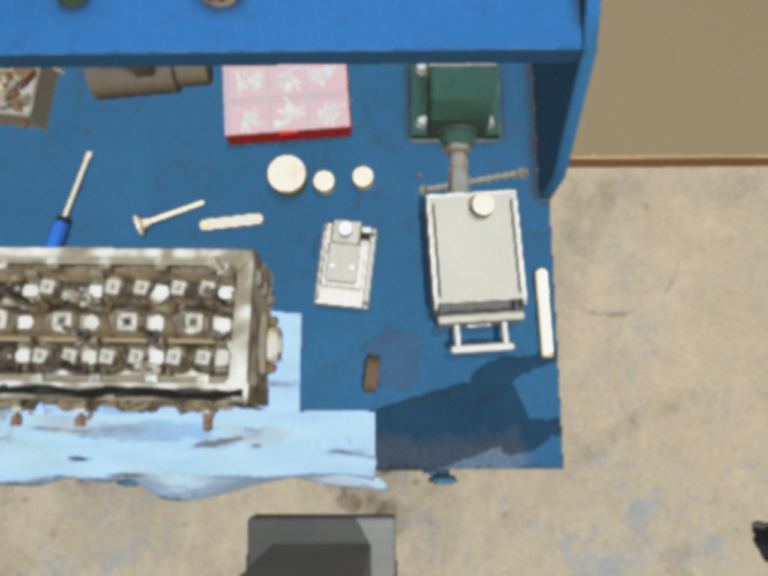

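View pics/side0.png

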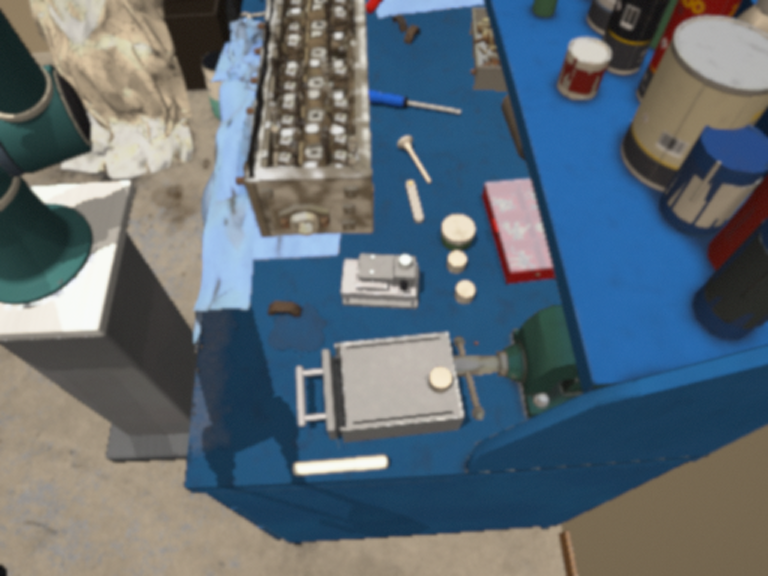

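Top view (scaled 1.5): the handle bar runs about (452–514, 350), the cabinet top spans x 428–525 and y 190–310, the stand is around (345, 265), the bearing cap at (372, 373) and the marker at (544, 312). I need a closer crop for accurate pixels.

Run:
```python
from h import *
c=grab("top","top1.png",(200,120,380,270),4)
c2=grab("side","side1.png",(190,160,330,300),4)
for n,u,v in(("hL",452/1.5,350/1.5),("hR",514/1.5,347/1.5)): print(n,onz(c,u,v,.037).round(4))
for n,u,v in(("hA",301/1.5,368/1.5),("hB",302/1.5,424/1.5)): print(n,onz(c2,u,v,.037).round(4))
```

```text
hL [ 0.4859 -0.2613  0.037 ]
hR [ 0.4895 -0.3493  0.037 ]
hA [ 0.4899 -0.2607  0.037 ]
hB [ 0.4923 -0.3453  0.037 ]
```

View pics/top1.png

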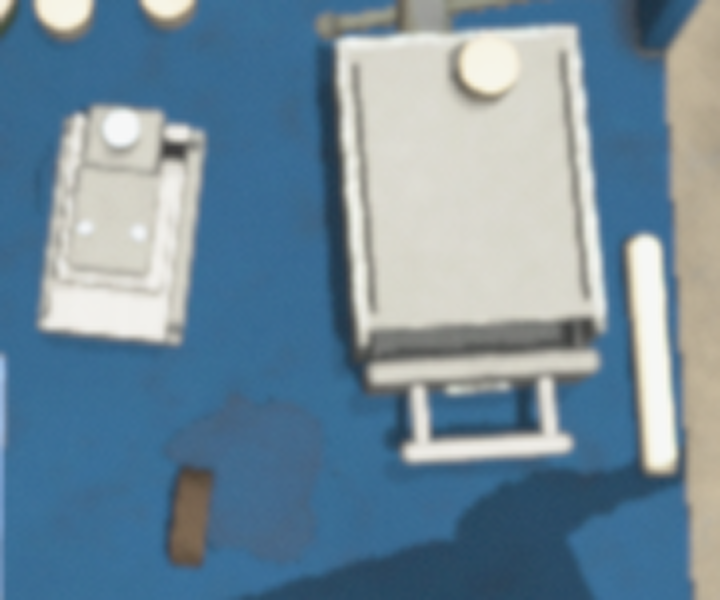

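View pics/side1.png

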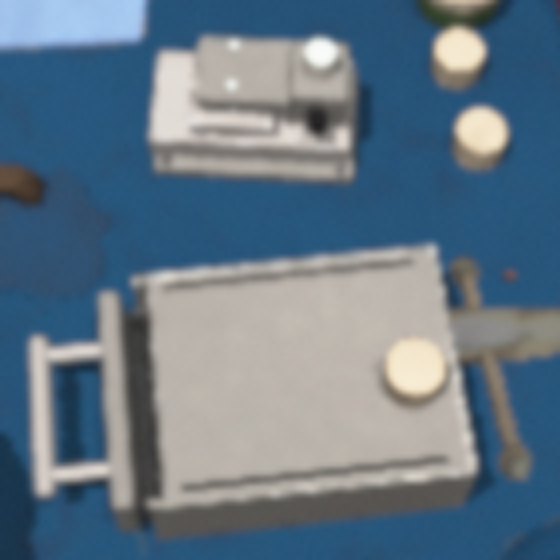

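The bar runs (404,452)–(572,443) in the top crop, with the cabinet corners at (337,38), (578,27), (604,330) and (362,345). The stand's sill front edge is roughly (40,330)–(168,338), and the upper plate's front edge roughly (58,278)–(160,290).

Run:
```python
from h import *
c=bot.read_camera("top"); d=bot.read_camera("side")
def P(u,v,z,s="t"):
    return onz(c,200+u/4,120+v/4,z).round(4) if s=="t" else onz(d,190+u/4,160+v/4,z).round(4)
def L(n,a,b): 
    e=b-a; print(n,a,b,"len",np.hypot(*e[:2]).round(4),"dir",np.arctan2(e[1],e[0]).round(3))
L("bar",P(404,452,.037),P(572,443,.037)); L("barS",P(38,340,.037,"s"),P(44,492,.037,"s"))
L("cabL",P(362,340,.062),P(337,38,.062)); L("cabR",P(604,327,.062),P(578,27,.062)); L("cabB",P(578,27,.062),P(337,38,.062))
L("cabSL",P(148,278,.062,"s"),P(435,247,.062,"s"));L("cabSR",P(158,498,.062,"s"),P(475,468,.062,"s"))
L("sill",P(168,337,.030),P(40,330,.030)); L("sillS",P(154,155,.03,"s"),P(157,50,.03,"s"))
L("sillright S",P(154,155,.03,"s"),P(352,163,.03,"s"))
L("sillright T",P(168,337,.03),P(190,135,.03)); L("sillleft T",P(40,330,.03),P(72,115,.03))
L("upper",P(160,290,.0445),P(58,278,.0445))
L("upR",P(155,275,.06),P(163,112,.06)); L("bridgeL",P(68,268,.07),P(90,106,.07))
L("bridgeS",P(197,100,.07,"s"),P(290,108,.07,"s"));L("postfrontS",P(200,38,.08,"s"),P(350,40,.08,"s"))
print("cap",P(190,517,.021),"marker",P(648,350,.018), "post top",P(121,130,.086),P(321,55,.086,"s"))
```

```text
bar [ 0.4866 -0.2606  0.037 ] [ 0.4907 -0.3501  0.037 ] len 0.0896 dir -1.525
barS [ 0.4873 -0.2598  0.037 ] [ 0.4916 -0.3459  0.037 ] len 0.0862 dir -1.521
cabL [ 0.543  -0.2379  0.062 ] [ 0.709  -0.2275  0.062 ] len 0.1663 dir 0.063
cabR [ 0.549  -0.3652  0.062 ] [ 0.7142 -0.3584  0.062 ] len 0.1653 dir 0.041
cabB [ 0.7142 -0.3584  0.062 ] [ 0.709  -0.2275  0.062 ] len 0.131 dir 1.611
cabSL [ 0.5503 -0.2371  0.062 ] [ 0.7089 -0.2275  0.062 ] len 0.1589 dir 0.06
cabSR [ 0.5527 -0.3597  0.062 ] [ 0.7151 -0.3534  0.062 ] len 0.1625 dir 0.039
sill [ 0.5507 -0.1346  0.03  ] [ 0.5551 -0.065   0.03  ] len 0.0697 dir 1.508
sillS [ 0.5537 -0.1422  0.03  ] [ 0.5572 -0.0674  0.03  ] len 0.0749 dir 1.524
sillright S [ 0.5537 -0.1422  0.03  ] [ 0.6711 -0.1544  0.03  ] len 0.118 dir -0.104
sillright T [ 0.5507 -0.1346  0.03  ] [ 0.6641 -0.1467  0.03  ] len 0.114 dir -0.106
sillleft T [ 0.5551 -0.065   0.03  ] [ 0.6762 -0.0811  0.03  ] len 0.1222 dir -0.132
upper [ 0.574  -0.1309  0.0445] [ 0.581  -0.0759  0.0445] len 0.0554 dir 1.444
upR [ 0.5791 -0.129   0.06  ] [ 0.6687 -0.1331  0.06  ] len 0.0897 dir -0.046
bridgeL [ 0.5812 -0.0837  0.07  ] [ 0.6695 -0.0945  0.07  ] len 0.089 dir -0.122
bridgeS [ 0.5813 -0.1297  0.07  ] [ 0.6346 -0.1383  0.07  ] len 0.054 dir -0.16
postfrontS [ 0.5848 -0.0936  0.08  ] [ 0.6721 -0.1001  0.08  ] len 0.0875 dir -0.074
cap [ 0.4541 -0.1461  0.021 ] marker [ 0.5435 -0.397   0.018 ] post top [ 0.6516 -0.1122  0.086 ] [ 0.6539 -0.1134  0.086 ]
```

Call:
drive_tool(increments=[{"delta_pos": [31.2,-19.1,0],"turn": 0,"jaw": -0.48},{"delta_pos": [31.2,-19.1,0],"turn": 0,"jaw": -0.48},{"delta_pos": [31.2,-19.1,0],"turn": 0,"jaw": -0.48},{"delta_pos": [31.2,-19.1,0],"turn": 0,"jaw": -0.48},{"delta_pos": [31.2,-19.1,0],"turn": 0,"jaw": -0.48},{"delta_pos": [31.2,-19.1,0],"turn": 0,"jaw": -0.48},{"delta_pos": [31.2,-19.1,0],"turn": 0,"jaw": -0.48},{"delta_pos": [31.2,-19.1,0],"turn": 0,"jaw": -0.48}])

```text
time: 0.97
tool_pos: [0.4491, -0.3641, 0.4048]
tcp_rot: [3.065, 0.686, 0.0]
wrist_force: [0.5, 0.3, -1.2]
width: 0.26
grip_force: 0.0
```

Call:
drive_tool(increments=[{"delta_pos": [31.2,-19.1,0],"turn": 0,"jaw": -0.48},{"delta_pos": [31.2,-19.1,0],"turn": 0,"jaw": -0.48},{"delta_pos": [0,0,10],"turn": -0.118,"jaw": -0.48},{"delta_pos": [0,0,10],"turn": -0.118,"jaw": -0.48},{"delta_pos": [0,0,10],"turn": -0.118,"jaw": -0.48},{"delta_pos": [0,0,10],"turn": -0.118,"jaw": -0.48},{"delta_pos": [0,0,10],"turn": -0.118,"jaw": -0.48},{"delta_pos": [0,0,10],"turn": -0.118,"jaw": -0.48}])

```text
time: 1.63
tool_pos: [0.4887, -0.3044, 0.3443]
tcp_rot: [2.632, 1.715, 0.0]
wrist_force: [-1.4, 0.4, 0.7]
width: 0.26
grip_force: 0.0
```

Call:
drive_tool(increments=[{"delta_pos": [0,0,10],"turn": -0.118,"jaw": -0.48},{"delta_pos": [0,0,10],"turn": -0.118,"jaw": -0.48},{"delta_pos": [0,0,10],"turn": -0.118,"jaw": -0.48},{"delta_pos": [0,0,10],"turn": -0.118,"jaw": -0.48},{"delta_pos": [0,0,10],"turn": 0,"jaw": -0.48},{"delta_pos": [0,0,0],"turn": 0,"jaw": -0.48}])

```text
time: 2.13
tool_pos: [0.4878, -0.304, 0.2922]
tcp_rot: [-2.166, -2.27, 0.001]
wrist_force: [-1.2, 0.6, -0.4]
width: 0.258
grip_force: 0.0
```

```bash
cat >> h.py <<'E'
def st():
    s=bot.read_state(); M=R.from_rotvec(s["tcp_rot"]).as_matrix()
    print("t",round(s["time"],2),"pos",s["tool_pos"].round(4),"th",np.arctan2(M[1,1],M[0,1]).round(4),"z",M[:,2].round(3),"w",round(s["width"],3),"gf",round(s["grip_force"],1),"F",s["wrist_force"].round(1),"q",s["q"].round(2)); return s,M
def delta(P): # world TCP target -> tool mm
    s=bot.read_state(); M=R.from_rotvec(s["tcp_rot"]).as_matrix(); return (M.T@(np.array(P)-s["tool_pos"])*1000).round(1)
E
python3 - <<'E'
from h import *
st(); print(delta([.489,-.304,.192])); grab("side","side2.png",(150,120,350,280),3)
E
```

```text
t 2.13 pos [ 0.4878 -0.304   0.2922] th 0.0467 z [-0.003  0.002 -1.   ] w 0.258 gf 0.0 F [-1.2  0.6 -0.4] q [-0.6   0.17  1.93  0.    1.04 -0.65]
[ -0.3   1.5 100.2]
```

View pics/side2.png

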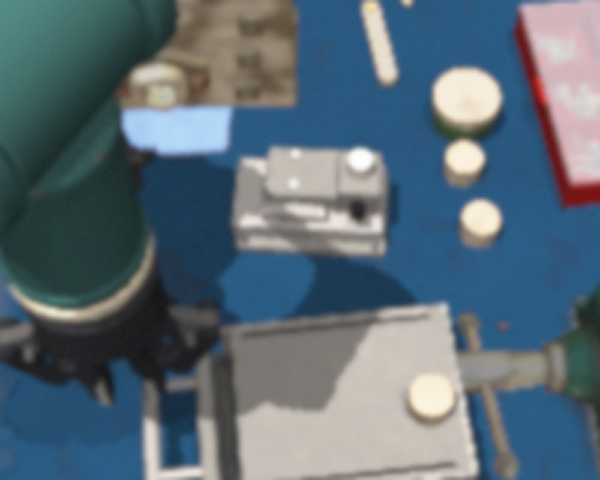

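The gripper is above the handle with the fingers aligned along the pull direction. I'll descend carefully.

Call:
drive_tool(increments=[{"delta_pos": [0,1,15],"turn": 0,"jaw": -0.48},{"delta_pos": [0,0,15],"turn": 0,"jaw": -0.48},{"delta_pos": [0,0,15],"turn": 0,"jaw": -0.48},{"delta_pos": [0,0,15],"turn": 0,"jaw": -0.48},{"delta_pos": [0,0,10],"turn": 0,"jaw": -0.48},{"delta_pos": [0,0,8],"turn": 0,"jaw": -0.48},{"delta_pos": [0,0,6],"turn": 0,"jaw": -0.48},{"delta_pos": [0,0,4],"turn": 0,"jaw": -0.48}])

```text
time: 2.85
tool_pos: [0.4898, -0.3047, 0.2064]
tcp_rot: [2.166, 2.275, 0.0]
wrist_force: [-0.9, 0.9, 0.5]
width: 0.257
grip_force: 0.0
```

Call:
drive_tool(increments=[{"delta_pos": [0,0,4],"turn": 0,"jaw": -0.48},{"delta_pos": [0,0,4],"turn": 0,"jaw": -0.48},{"delta_pos": [0,0,3],"turn": 0,"jaw": -0.48},{"delta_pos": [0,0,0],"turn": 0,"jaw": -0.48}])

```text
time: 3.18
tool_pos: [0.4895, -0.3045, 0.1952]
tcp_rot: [-2.165, -2.276, 0.0]
wrist_force: [-0.4, 0.2, -0.1]
width: 0.261
grip_force: 0.0
```

Call:
drive_tool(increments=[{"delta_pos": [0,0,0],"turn": 0,"jaw": -1},{"delta_pos": [0,0,0],"turn": 0,"jaw": -1},{"delta_pos": [0,0,0],"turn": 0,"jaw": -1},{"delta_pos": [0,0,0],"turn": 0,"jaw": -1}], grip_force=25)

```text
time: 3.52
tool_pos: [0.4898, -0.3045, 0.1958]
tcp_rot: [2.165, 2.276, 0.0]
wrist_force: [0.2, -0.2, -1.6]
width: 0.114
grip_force: 24.4
```

The bar is held. Now the pull, about 138 mm.

Call:
drive_tool(increments=[{"delta_pos": [0,-5,0],"turn": 0,"jaw": -1},{"delta_pos": [0,-10,0],"turn": 0,"jaw": -1},{"delta_pos": [0,-10,0],"turn": 0,"jaw": -1},{"delta_pos": [0,-10,0],"turn": 0,"jaw": -1},{"delta_pos": [0,-10,0],"turn": 0,"jaw": -1},{"delta_pos": [0,-10,0],"turn": 0,"jaw": -1},{"delta_pos": [0,-10,0],"turn": 0,"jaw": -1},{"delta_pos": [0,-10,0],"turn": 0,"jaw": -1}])

```text
time: 4.18
tool_pos: [0.4136, -0.3086, 0.1958]
tcp_rot: [2.165, 2.276, -0.0]
wrist_force: [1.1, -2.4, -3.3]
width: 0.112
grip_force: 24.9
```

Call:
drive_tool(increments=[{"delta_pos": [0,-10,0],"turn": 0,"jaw": -1},{"delta_pos": [0,-10,0],"turn": 0,"jaw": -1},{"delta_pos": [0,-10,0],"turn": 0,"jaw": -1},{"delta_pos": [0,-10,0],"turn": 0,"jaw": -1},{"delta_pos": [0,-10,0],"turn": 0,"jaw": -1},{"delta_pos": [0,-10,0],"turn": 0,"jaw": -1},{"delta_pos": [0,-5,0],"turn": 0,"jaw": -1},{"delta_pos": [0,0,0],"turn": 0,"jaw": -1}])

```text
time: 4.85
tool_pos: [0.3485, -0.312, 0.1958]
tcp_rot: [2.165, 2.275, -0.002]
wrist_force: [-0.7, -5.8, -4.1]
width: 0.116
grip_force: 25.2
```

Call:
drive_tool(increments=[{"delta_pos": [0,0,0],"turn": 0,"jaw": -1},{"delta_pos": [0,0,0],"turn": 0,"jaw": -0.5},{"delta_pos": [0,0,0],"turn": 0,"jaw": -0.5},{"delta_pos": [0,0,0],"turn": 0,"jaw": -0.5},{"delta_pos": [0,0,-5],"turn": 0,"jaw": -0.5},{"delta_pos": [0,0,-10],"turn": 0,"jaw": -0.5},{"delta_pos": [0,0,-15],"turn": 0,"jaw": -0.5},{"delta_pos": [0,0,-20],"turn": 0,"jaw": -0.5}])

```text
time: 5.52
tool_pos: [0.3494, -0.3109, 0.2458]
tcp_rot: [-2.163, -2.274, -0.0]
wrist_force: [-0.4, 0.2, -0.1]
width: 0.252
grip_force: 0.0
```

Call:
drive_tool(increments=[{"delta_pos": [0,0,-25],"turn": 0,"jaw": -0.3},{"delta_pos": [0,0,-25],"turn": 0,"jaw": -0.3},{"delta_pos": [-30,0,-25],"turn": 0,"jaw": -0.3},{"delta_pos": [-30,0,0],"turn": 0,"jaw": -0.3},{"delta_pos": [-30,0,0],"turn": 0,"jaw": -0.3},{"delta_pos": [-30,0,0],"turn": 0,"jaw": -0.3},{"delta_pos": [-30,0,0],"turn": 0,"jaw": -0.3},{"delta_pos": [0,0,0],"turn": 0.12,"jaw": -0.3}])

```text
time: 6.18
tool_pos: [0.3577, -0.4659, 0.3225]
tcp_rot: [2.296, 2.137, -0.003]
wrist_force: [0.2, -0.8, 0.3]
width: 0.345
grip_force: 0.0
```

Call:
drive_tool(increments=[{"delta_pos": [0,0,0],"turn": 0.12,"jaw": -0.3},{"delta_pos": [0,0,0],"turn": 0.12,"jaw": -0.3},{"delta_pos": [0,0,0],"turn": 0.12,"jaw": -0.3},{"delta_pos": [0,0,0],"turn": 0.12,"jaw": -0.3},{"delta_pos": [0,0,0],"turn": 0.12,"jaw": -0.3},{"delta_pos": [0,0,0],"turn": 0.12,"jaw": -0.3},{"delta_pos": [0,0,0],"turn": 0.12,"jaw": -0.3},{"delta_pos": [0,0,0],"turn": 0.12,"jaw": -0.3}])

```text
time: 6.85
tool_pos: [0.3575, -0.4612, 0.3218]
tcp_rot: [3.029, 0.831, 0.001]
wrist_force: [0.3, -0.6, 0.9]
width: 0.353
grip_force: 0.0
```

Call:
drive_tool(increments=[{"delta_pos": [0,0,0],"turn": 0.12,"jaw": -0.3},{"delta_pos": [0,0,0],"turn": 0.12,"jaw": -0.3},{"delta_pos": [0,0,0],"turn": 0.12,"jaw": -0.3},{"delta_pos": [0,0,0],"turn": 0.12,"jaw": -0.3},{"delta_pos": [0,0,0],"turn": 0,"jaw": -0.3}])

```text
time: 7.27
tool_pos: [0.3575, -0.4612, 0.3217]
tcp_rot: [3.14, 0.091, 0.001]
wrist_force: [0.4, -0.1, 0.6]
width: 0.354
grip_force: 0.0
```

Run:
```python
from h import *
st(); grab("top","top3.png",(250,130,410,290),3.7); grab("side","side3.png",(120,180,320,330),4)
```

```text
t 7.27 pos [ 0.3575 -0.4612  0.3217] th -1.5126 z [ 0. -0. -1.] w 0.354 gf 0.0 F [ 0.4 -0.1  0.6] q [-0.95  0.16  1.89  0.    1.09  0.56]
```

View pics/top3.png

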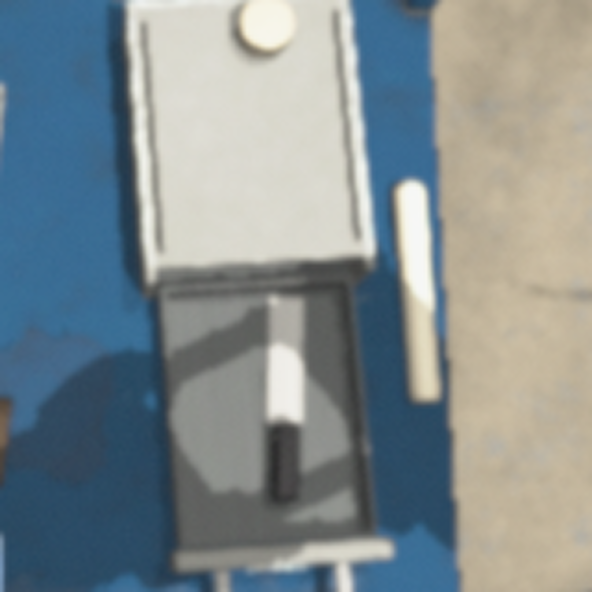

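View pics/side3.png

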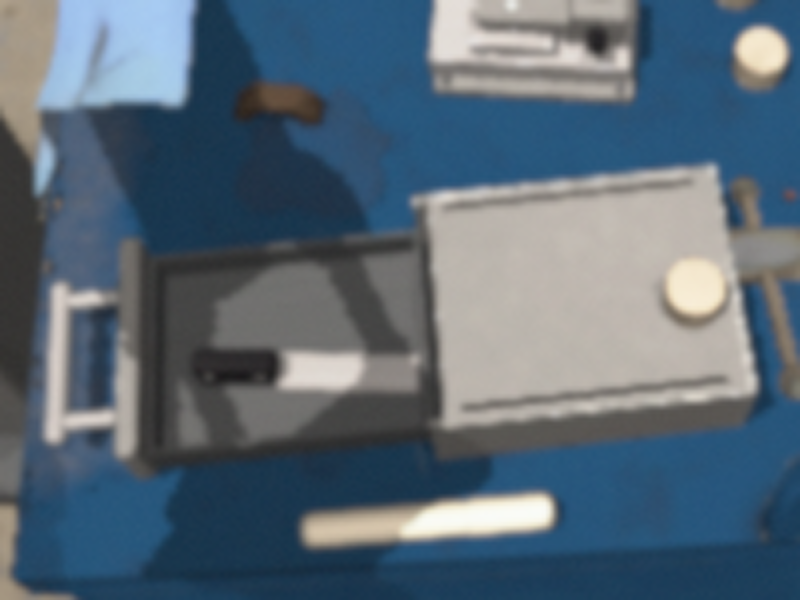

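Top crop: handle top from about (285,424) to (283,488), blade tip at (287,297). Side crop: handle top spans (193–280, 350–372), tip at (417,372).

Run:
```python
from h import *
c=bot.read_camera("top"); d=bot.read_camera("side")
P=lambda u,v,z: onz(c,250+u/3.7,130+v/3.7,z).round(4)
S=lambda u,v,z: onz(d,120+u/4,180+v/4,z).round(4)
print("top: front",P(285,424,.038),"rear",P(283,488,.038),"tip",P(286.5,297,.014),"bladeroot",P(284.5,420,.019))
print("widthL/R",P(270,455,.038),P(299,455,.038))
print("side: front",S(279,359,.038),"rear",S(194,360,.038),"tip",S(417,372,.014),"root",S(280,370,.019))
```

```text
top: front [ 0.4615 -0.315   0.038 ] rear [ 0.4253 -0.3126  0.038 ] tip [ 0.5386 -0.3216  0.014 ] bladeroot [ 0.4654 -0.3173  0.019 ]
widthL/R [ 0.444  -0.3058  0.038 ] [ 0.4439 -0.3223  0.038 ]
side: front [ 0.4673 -0.316   0.038 ] rear [ 0.4216 -0.3142  0.038 ] tip [ 0.5393 -0.3192  0.014 ] root [ 0.4649 -0.3158  0.019 ]
```

Call:
drive_tool(increments=[{"delta_pos": [18.9,-28.3,0],"turn": 0,"jaw": -0.3},{"delta_pos": [18.9,-28.3,0],"turn": 0,"jaw": -0.3},{"delta_pos": [18.9,-28.3,0],"turn": 0,"jaw": -0.3},{"delta_pos": [18.9,-28.3,0],"turn": 0,"jaw": -0.3},{"delta_pos": [18.9,-28.3,0],"turn": 0,"jaw": -0.3},{"delta_pos": [0,0,25],"turn": 0.118,"jaw": -0.3},{"delta_pos": [0,0,25],"turn": 0,"jaw": -0.3},{"delta_pos": [0,0,10],"turn": 0,"jaw": -0.3}])

```text
time: 8.13
tool_pos: [0.4425, -0.3127, 0.2581]
tcp_rot: [-3.138, 0.084, 0.005]
wrist_force: [-0.9, 0.5, -0.1]
width: 0.351
grip_force: 0.0
```

Call:
drive_tool(increments=[{"delta_pos": [0,0,10],"turn": 0,"jaw": -0.3},{"delta_pos": [0,0,0],"turn": 0,"jaw": -0.3}])

```text
time: 8.3
tool_pos: [0.4422, -0.314, 0.2487]
tcp_rot: [-3.138, 0.089, 0.005]
wrist_force: [-0.4, 0.4, -0.2]
width: 0.351
grip_force: 0.0
```

Run:
```python
from h import *
st(); print(delta([.4435,-.3145,.189])); grab("side","side4.png",(130,190,280,300),4)
```

```text
t 8.3 pos [ 0.4422 -0.314   0.2487] th -1.6273 z [-0.003  0.002 -1.   ] w 0.351 gf 0.0 F [-0.4  0.4 -0.2] q [-0.66  0.17  2.03 -0.    0.95  0.96]
[ 1.5  0.5 59.6]
```

View pics/side4.png

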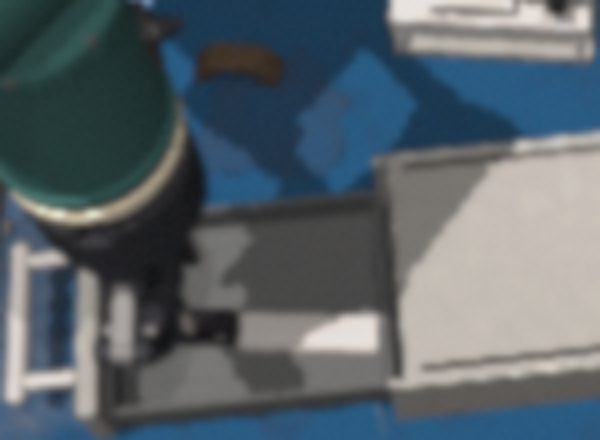

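The fingers straddle the handle, which shows at about (205, 328), with clear space either side. Next I descend and grip.

Call:
drive_tool(increments=[{"delta_pos": [1,0,15],"turn": 0,"jaw": -0.3},{"delta_pos": [0,0,15],"turn": 0,"jaw": -0.3},{"delta_pos": [0,0,10],"turn": 0,"jaw": -0.3},{"delta_pos": [0,0,8],"turn": 0,"jaw": -0.3},{"delta_pos": [0,0,6],"turn": 0,"jaw": -0.3},{"delta_pos": [0,0,5],"turn": 0,"jaw": -0.3},{"delta_pos": [0,0,0],"turn": 0,"jaw": -0.3},{"delta_pos": [0,0,0],"turn": 0,"jaw": -0.3}])

```text
time: 9.02
tool_pos: [0.4441, -0.3146, 0.1918]
tcp_rot: [-3.14, 0.09, 0.0]
wrist_force: [-1.2, -0.0, 0.5]
width: 0.347
grip_force: 0.0
```

Call:
drive_tool(increments=[{"delta_pos": [0,0,0],"turn": 0,"jaw": -1},{"delta_pos": [0,0,0],"turn": 0,"jaw": -1},{"delta_pos": [0,0,0],"turn": 0,"jaw": -1},{"delta_pos": [0,0,0],"turn": 0,"jaw": -1},{"delta_pos": [0,0,0],"turn": 0,"jaw": -1}], grip_force=60)

```text
time: 9.43
tool_pos: [0.4445, -0.3147, 0.1925]
tcp_rot: [3.139, -0.09, 0.002]
wrist_force: [-0.3, -0.1, 4.9]
width: 0.152
grip_force: 59.5
```

```bash
python3 -c "
from h import *
st()"
```

```text
t 9.43 pos [ 0.4445 -0.3147  0.1925] th -1.6279 z [ 0.001 -0.001 -1.   ] w 0.152 gf 59.5 F [-0.3 -0.1  4.9] q [-0.66  0.25  2.06 -0.    0.83  0.97]
```

Call:
drive_tool(increments=[{"delta_pos": [0,0,-5],"turn": 0,"jaw": -1},{"delta_pos": [0,0,-10],"turn": 0,"jaw": -1},{"delta_pos": [0,0,-15],"turn": 0,"jaw": -1},{"delta_pos": [0,0,-20],"turn": 0,"jaw": -1},{"delta_pos": [0,0,-20],"turn": 0,"jaw": -1},{"delta_pos": [0,0,-20],"turn": 0,"jaw": -1},{"delta_pos": [0,0,-10],"turn": 0.053,"jaw": -1},{"delta_pos": [0,0,0],"turn": 0,"jaw": -1}])

```text
time: 10.1
tool_pos: [0.445, -0.3152, 0.2954]
tcp_rot: [3.133, -0.175, 0.008]
wrist_force: [0.0, 0.0, -0.9]
width: 0.147
grip_force: 58.9
```

Call:
drive_tool(increments=[{"delta_pos": [0,-20,0],"turn": 0,"jaw": -1},{"delta_pos": [0,-30,0],"turn": 0,"jaw": -1},{"delta_pos": [0,-30,0],"turn": 0,"jaw": -1},{"delta_pos": [0,-30,0],"turn": 0,"jaw": -1},{"delta_pos": [0,-30,0],"turn": 0,"jaw": -1},{"delta_pos": [0,-30,0],"turn": 0,"jaw": -1},{"delta_pos": [-2,-30,0],"turn": 0,"jaw": -1},{"delta_pos": [0,-25,0],"turn": 0,"jaw": -1}])

```text
time: 10.77
tool_pos: [0.4658, -0.0886, 0.2907]
tcp_rot: [-3.136, 0.17, 0.003]
wrist_force: [0.4, 0.5, -2.1]
width: 0.146
grip_force: 58.9
```

Call:
drive_tool(increments=[{"delta_pos": [0,0,15],"turn": 0,"jaw": -1},{"delta_pos": [0,0,15],"turn": 0,"jaw": -1},{"delta_pos": [0,0,15],"turn": 0,"jaw": -1},{"delta_pos": [0,0,10],"turn": 0,"jaw": -1},{"delta_pos": [0,0,0],"turn": 0,"jaw": -1},{"delta_pos": [0,0,0],"turn": 0,"jaw": -1}])

```text
time: 11.27
tool_pos: [0.4662, -0.0905, 0.2358]
tcp_rot: [-3.136, 0.172, 0.004]
wrist_force: [0.0, -0.2, -0.9]
width: 0.15
grip_force: 59.0
```

Run:
```python
from h import *
st(); print(delta([.4675,-.0908,.2105])); 
c=grab("top","top5.png",(190,120,290,220),6); d=grab("side","side5.png",(180,140,280,210),8)
```

```text
t 11.27 pos [ 0.4662 -0.0905  0.2358] th -1.6806 z [-0.003  0.001 -1.   ] w 0.15 gf 59.0 F [ 0.  -0.2 -0.9] q [-0.24  0.06  2.18  0.    0.9   1.44]
[ 1.4  0.1 25.2]
```

View pics/side5.png

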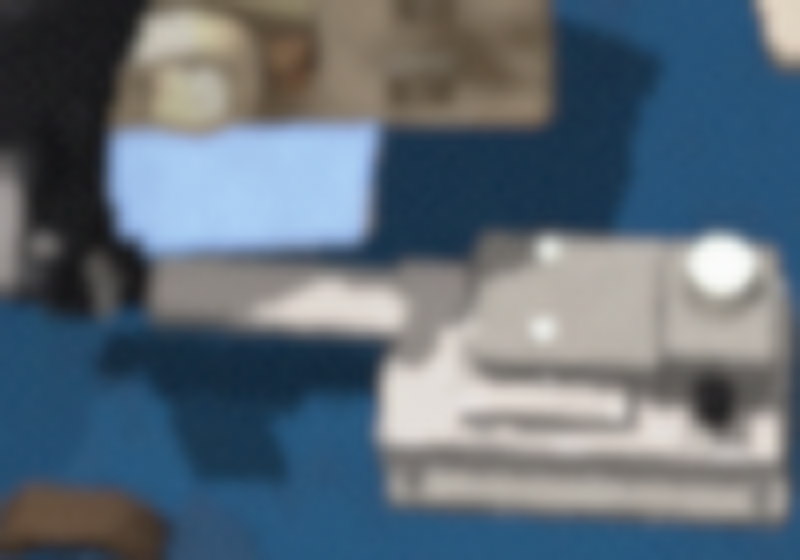

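The blade is parallel to the stand, with its tip at about (405, 300) in the side crop, over the sill.

Run:
```python
from h import *
d=bot.read_camera("side"); E=np.array([.578,-.103]);u=np.array([.994,-.11]);n=np.array([.11,.994])
for px in((405,272),(405,335),(405,303)):
    p=onz(d,180+px[0]/8,140+px[1]/8,.0555); print(p.round(4),((p[:2]-E)@u).round(4),((p[:2]-E)@n).round(4))
```

```text
[ 0.5616 -0.0888  0.0555] -0.0179 0.0123
[ 0.561  -0.111   0.0555] -0.016 -0.0098
[ 0.5613 -0.0998  0.0555] -0.0169 0.0013
```

View pics/top5.png

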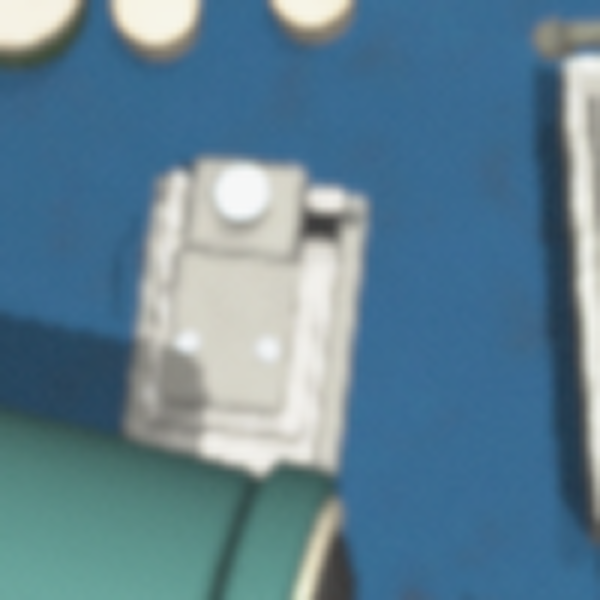

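The tip is about 17 mm in front of the edge and within 2 mm of the middle line. The top view shows the arm covering the blade, with the stand at its measured place. I'll lower it onto the sill by feel.

Call:
drive_tool(increments=[{"delta_pos": [0,0,10],"turn": 0,"jaw": -1},{"delta_pos": [0,0,7],"turn": 0,"jaw": -1},{"delta_pos": [0,0,4],"turn": 0,"jaw": -1},{"delta_pos": [0,0,0],"turn": 0,"jaw": -1},{"delta_pos": [0,0,0],"turn": 0,"jaw": -1}])

```text
time: 11.83
tool_pos: [0.4665, -0.0905, 0.215]
tcp_rot: [-3.137, 0.173, 0.002]
wrist_force: [-0.1, -0.5, -1.5]
width: 0.152
grip_force: 59.0
```

Call:
drive_tool(increments=[{"delta_pos": [0,0,1],"turn": 0,"jaw": -1},{"delta_pos": [0,0,0],"turn": 0,"jaw": -1}])

```text
time: 12.0
tool_pos: [0.467, -0.0906, 0.2148]
tcp_rot: [3.137, -0.173, 0.0]
wrist_force: [-0.2, -0.4, -1.3]
width: 0.148
grip_force: 59.0
```

Call:
drive_tool(increments=[{"delta_pos": [0,0,1],"turn": 0,"jaw": -1},{"delta_pos": [0,0,0],"turn": 0,"jaw": -1}])

```text
time: 12.17
tool_pos: [0.4669, -0.0906, 0.2137]
tcp_rot: [3.137, -0.173, 0.0]
wrist_force: [0.5, 0.7, -1.1]
width: 0.148
grip_force: 59.0
```

Call:
drive_tool(increments=[{"delta_pos": [0,0,1],"turn": 0,"jaw": -1},{"delta_pos": [0,0,0],"turn": 0,"jaw": -1}])

```text
time: 12.33
tool_pos: [0.4668, -0.0906, 0.2126]
tcp_rot: [-3.137, 0.173, 0.0]
wrist_force: [0.7, 0.7, -0.4]
width: 0.145
grip_force: 59.0
```

Call:
drive_tool(increments=[{"delta_pos": [0,0,1],"turn": 0,"jaw": -1},{"delta_pos": [0,0,0],"turn": 0,"jaw": -1},{"delta_pos": [0,0,0],"turn": 0,"jaw": -1}])

```text
time: 12.58
tool_pos: [0.4668, -0.0906, 0.2116]
tcp_rot: [-3.137, 0.173, 0.0]
wrist_force: [-0.5, 0.5, -2.3]
width: 0.15
grip_force: 59.0
```

Call:
drive_tool(increments=[{"delta_pos": [0,0,1],"turn": 0,"jaw": -1},{"delta_pos": [0,0,0],"turn": 0,"jaw": -1},{"delta_pos": [0,0,0],"turn": 0,"jaw": -1}])

```text
time: 12.83
tool_pos: [0.4668, -0.0906, 0.2106]
tcp_rot: [-3.137, 0.173, 0.0]
wrist_force: [-0.3, -0.7, -1.7]
width: 0.15
grip_force: 59.0
```

Still no contact, so I carry on in half-millimetre steps.

Call:
drive_tool(increments=[{"delta_pos": [0,0,0.5],"turn": 0,"jaw": -1},{"delta_pos": [0,0,0],"turn": 0,"jaw": -1},{"delta_pos": [0,0,0],"turn": 0,"jaw": -1}])

```text
time: 13.08
tool_pos: [0.4669, -0.0906, 0.2103]
tcp_rot: [3.137, -0.173, 0.0]
wrist_force: [-0.3, -0.3, 0.3]
width: 0.147
grip_force: 59.2
```

Call:
drive_tool(increments=[{"delta_pos": [0,0,0.5],"turn": 0,"jaw": -1},{"delta_pos": [0,0,0],"turn": 0,"jaw": -1},{"delta_pos": [0,0,0],"turn": 0,"jaw": -1}])

```text
time: 13.33
tool_pos: [0.4669, -0.0906, 0.2099]
tcp_rot: [3.137, -0.173, 0.0]
wrist_force: [-1.4, 0.6, 2.6]
width: 0.148
grip_force: 59.5
```

Call:
drive_tool(increments=[{"delta_pos": [0,0,0.5],"turn": 0,"jaw": -1},{"delta_pos": [0,0,0],"turn": 0,"jaw": -1},{"delta_pos": [0,0,0],"turn": 0,"jaw": -1}])

```text
time: 13.58
tool_pos: [0.4669, -0.0906, 0.2095]
tcp_rot: [3.137, -0.173, 0.0]
wrist_force: [-3.1, -0.1, 5.5]
width: 0.15
grip_force: 59.8
```

Contact with the sill is at about 0.2103. I'll ease off to a light touch and slide in.

Call:
drive_tool(increments=[{"delta_pos": [0,0,-0.8],"turn": 0,"jaw": -1},{"delta_pos": [4,0,0],"turn": 0,"jaw": -1},{"delta_pos": [4,0,0],"turn": 0,"jaw": -1},{"delta_pos": [4,0,0],"turn": 0,"jaw": -1},{"delta_pos": [4,0,0],"turn": 0,"jaw": -1},{"delta_pos": [0,0,0],"turn": 0,"jaw": -1},{"delta_pos": [0,0,0],"turn": 0,"jaw": -1}])

```text
time: 14.17
tool_pos: [0.4837, -0.0925, 0.2101]
tcp_rot: [3.137, -0.173, 0.003]
wrist_force: [1.2, -0.5, 1.0]
width: 0.144
grip_force: 59.4
```

Call:
drive_tool(increments=[{"delta_pos": [3,0,0],"turn": 0,"jaw": -1},{"delta_pos": [3,0,0],"turn": 0,"jaw": -1},{"delta_pos": [0,0,0],"turn": 0,"jaw": -1},{"delta_pos": [0,0,0],"turn": 0,"jaw": -1}])

```text
time: 14.5
tool_pos: [0.4889, -0.093, 0.2101]
tcp_rot: [-3.137, 0.173, -0.001]
wrist_force: [-0.7, 1.1, 3.2]
width: 0.146
grip_force: 59.7
```

Call:
drive_tool(increments=[{"delta_pos": [3,0,0],"turn": 0,"jaw": -1},{"delta_pos": [3,0,0],"turn": 0,"jaw": -1},{"delta_pos": [0,0,0],"turn": 0,"jaw": -1},{"delta_pos": [0,0,0],"turn": 0,"jaw": -1}])

```text
time: 14.83
tool_pos: [0.4949, -0.0937, 0.2101]
tcp_rot: [3.137, -0.173, 0.001]
wrist_force: [-1.7, 0.4, 3.9]
width: 0.148
grip_force: 59.7
```

Call:
drive_tool(increments=[{"delta_pos": [2,0,0],"turn": 0,"jaw": -1},{"delta_pos": [2,0,0],"turn": 0,"jaw": -1},{"delta_pos": [0,0,0],"turn": 0,"jaw": -1},{"delta_pos": [0,0,0],"turn": 0,"jaw": -1}])

```text
time: 15.17
tool_pos: [0.4986, -0.0941, 0.2101]
tcp_rot: [-3.137, 0.173, 0.001]
wrist_force: [-1.7, 0.1, 5.5]
width: 0.15
grip_force: 59.9
```

Call:
drive_tool(increments=[{"delta_pos": [1.5,0,0],"turn": 0,"jaw": -1},{"delta_pos": [1.5,0,0],"turn": 0,"jaw": -1},{"delta_pos": [0,0,0],"turn": 0,"jaw": -1},{"delta_pos": [0,0,0],"turn": 0,"jaw": -1}])

```text
time: 15.5
tool_pos: [0.5015, -0.0944, 0.2101]
tcp_rot: [-3.137, 0.173, 0.001]
wrist_force: [-2.9, 0.7, 6.0]
width: 0.147
grip_force: 60.0
```

Call:
drive_tool(increments=[{"delta_pos": [1.5,0,0],"turn": 0,"jaw": -1},{"delta_pos": [1.5,0,0],"turn": 0,"jaw": -1},{"delta_pos": [0,0,0],"turn": 0,"jaw": -1},{"delta_pos": [0,0,0],"turn": 0,"jaw": -1}])

```text
time: 15.83
tool_pos: [0.5044, -0.0948, 0.2102]
tcp_rot: [-3.137, 0.173, 0.001]
wrist_force: [-3.5, 1.3, 6.4]
width: 0.147
grip_force: 60.1
```

Drag still equals plain sill friction (0.6 × Fz). I'll lighten the press so the nip reads clearly.

Call:
drive_tool(increments=[{"delta_pos": [0,0,-0.6],"turn": 0,"jaw": -1},{"delta_pos": [1,0,0],"turn": 0,"jaw": -1},{"delta_pos": [1,0,0],"turn": 0,"jaw": -1},{"delta_pos": [0,0,0],"turn": 0,"jaw": -1},{"delta_pos": [0,0,0],"turn": 0,"jaw": -1}])

```text
time: 16.25
tool_pos: [0.5066, -0.095, 0.2104]
tcp_rot: [-3.137, 0.173, 0.0]
wrist_force: [-2.4, 0.3, 2.8]
width: 0.144
grip_force: 59.5
```

Call:
drive_tool(increments=[{"delta_pos": [1,0,0],"turn": 0,"jaw": -1},{"delta_pos": [1,0,0],"turn": 0,"jaw": -1},{"delta_pos": [0,0,0],"turn": 0,"jaw": -1},{"delta_pos": [0,0,0],"turn": 0,"jaw": -1}])

```text
time: 16.58
tool_pos: [0.5082, -0.0952, 0.2104]
tcp_rot: [-3.137, 0.173, 0.002]
wrist_force: [-3.5, 0.1, 4.1]
width: 0.144
grip_force: 59.7
```

Call:
drive_tool(increments=[{"delta_pos": [1,0,0],"turn": 0,"jaw": -1},{"delta_pos": [1,0,0],"turn": 0,"jaw": -1},{"delta_pos": [0,0,0],"turn": 0,"jaw": -1},{"delta_pos": [0,0,0],"turn": 0,"jaw": -1}])

```text
time: 16.92
tool_pos: [0.5095, -0.0953, 0.2103]
tcp_rot: [-3.136, 0.173, 0.005]
wrist_force: [-7.7, 1.4, 7.2]
width: 0.146
grip_force: 60.3
```

The drag jumps at about x = 0.509 (tip about 25 mm in), so the blade has begun to nip. I'll go on in small steps.

Call:
drive_tool(increments=[{"delta_pos": [1,0,0],"turn": 0,"jaw": -1},{"delta_pos": [1,0,0],"turn": 0,"jaw": -1},{"delta_pos": [0,0,0],"turn": 0,"jaw": -1},{"delta_pos": [0,0,0],"turn": 0,"jaw": -1}])

```text
time: 17.25
tool_pos: [0.5113, -0.0954, 0.2104]
tcp_rot: [-3.136, 0.173, 0.007]
wrist_force: [-9.1, 1.0, 9.9]
width: 0.148
grip_force: 60.4
```

Call:
drive_tool(increments=[{"delta_pos": [1,0,0],"turn": 0,"jaw": -1},{"delta_pos": [1,0,0],"turn": 0,"jaw": -1},{"delta_pos": [0,0,0],"turn": 0,"jaw": -1},{"delta_pos": [0,0,0],"turn": 0,"jaw": -1}])

```text
time: 17.58
tool_pos: [0.5131, -0.0956, 0.2104]
tcp_rot: [-3.136, 0.173, 0.007]
wrist_force: [-9.6, 1.7, 9.9]
width: 0.148
grip_force: 60.5
```

Run:
```python
from h import *
st(); d=grab("side","side6.png",(180,140,280,210),8)
```

```text
t 17.58 pos [ 0.5131 -0.0956  0.2104] th -1.6808 z [-0.005  0.001 -1.   ] w 0.148 gf 60.5 F [-9.6  1.7  9.9] q [-0.23  0.18  2.1  -0.    0.86  1.45]
```

View pics/side6.png

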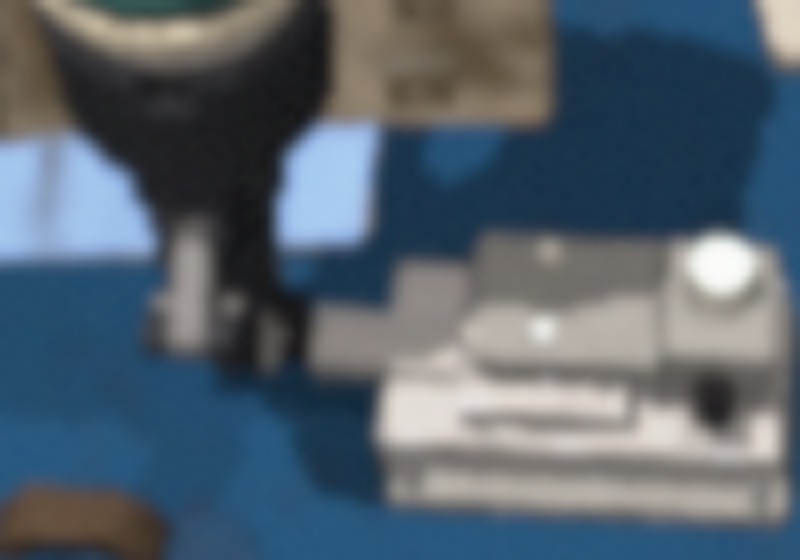

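The blade is between the plates and straight: it shows at (350, 340), entering under the upper plate. The drag plateau says the lift has just begun, so I push another 5 mm or so, for about 0.6 mm of lift.

Call:
drive_tool(increments=[{"delta_pos": [1,0,-0.3],"turn": 0,"jaw": -1},{"delta_pos": [1,0,0],"turn": 0,"jaw": -1},{"delta_pos": [1,0,0],"turn": 0,"jaw": -1},{"delta_pos": [0,0,0],"turn": 0,"jaw": -1},{"delta_pos": [0,0,0],"turn": 0,"jaw": -1}])

```text
time: 18.05
tool_pos: [0.5159, -0.0959, 0.2104]
tcp_rot: [-3.136, 0.173, 0.008]
wrist_force: [-10.0, 1.4, 8.4]
width: 0.149
grip_force: 60.3
```

Call:
drive_tool(increments=[{"delta_pos": [1,0,0],"turn": 0,"jaw": -1},{"delta_pos": [1,0,0],"turn": 0,"jaw": -1},{"delta_pos": [0,0,0],"turn": 0,"jaw": -1},{"delta_pos": [0,0,0],"turn": 0,"jaw": -1}])

```text
time: 18.38
tool_pos: [0.5178, -0.0961, 0.2105]
tcp_rot: [-3.136, 0.173, 0.009]
wrist_force: [-10.7, 1.9, 8.8]
width: 0.15
grip_force: 60.5
```

Call:
drive_tool(increments=[{"delta_pos": [1,0,0],"turn": 0,"jaw": -1},{"delta_pos": [1,0,0],"turn": 0,"jaw": -1},{"delta_pos": [0,0,0],"turn": 0,"jaw": -1},{"delta_pos": [0,0,0],"turn": 0,"jaw": -1},{"delta_pos": [0,0,0],"turn": 0,"jaw": -1},{"delta_pos": [0,0,0],"turn": 0,"jaw": -1}])

```text
time: 18.88
tool_pos: [0.5196, -0.0963, 0.2104]
tcp_rot: [-3.136, 0.173, 0.01]
wrist_force: [-10.7, 0.9, 10.5]
width: 0.146
grip_force: 60.6
```

```bash
python3 -c "
from h import *
st()"
```

```text
t 18.88 pos [ 0.5196 -0.0963  0.2104] th -1.6808 z [-0.006  0.001 -1.   ] w 0.146 gf 60.6 F [-10.7   0.9  10.5] q [-0.23  0.2   2.08 -0.    0.87  1.45]
```

The blade is about 10 mm past the start of the nip, for about 0.75 mm of lift. The drag is steady and the gauge is held firmly, so I'm handing in.

```bash
python3 -c "
from h import *
print(bot.finish_job())"
```

```text
the job is handed in; nothing more can be done
None
```

I handed the job in at about 19 s with the gauge held still between the plates, about 10 mm past where I felt it nip (roughly 0.75 mm of lift by that estimate, not measured); the hand-in gave no verdict.

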